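# Load the sample and hold the shutter open

## Task

Take the round sample rod out of the white bin and stand it in the round seat of the optical instrument, leaving the other pieces in the bin and everything else on the table where they are. Then flip the safety catch up and right over to its far side so that the shutter lever is free, and pull the lever all the way towards the robot. Finish while still holding the lever there with the gripper: it springs back if it is let go.

Things in the scene. Friction and masses are not known exactly. Their poses are not given: they have to be found in the camera images.
- sample_center (a point): The sample: a plain round grey plastic rod, 36 mm in diameter and 60 mm tall, about 0.09 kg, standing upright in the white bin beside two other grey pieces (any of the three places). The point is its centre, 30 mm above its foot; z is its axis.
- bin: White open bin fixed to the table, 160 (x) by 245 (y) by 65 mm high, walls and floor 5 mm thick, at the robot's left. Origin: centre of its underside. The three pieces stand on its floor in a row along its y, about 75 mm apart.
- square_bar_center (a point): Other piece in the bin: square grey bar 34 x 34 x 60 mm, standing; stays in the bin. The point is its centre.
- flat_disc_center (a point): Other piece in the bin: flat grey disc 52 mm in diameter, 22 mm high; stays in the bin. The point is its centre.
- instrument: Optical instrument fixed to the table: white slotted plate 230 (x) by 400 mm (y), 12 mm thick, carrying the seat block, a black light port behind it, a small camera, and a grey housing (85 x 60 mm, top 60 mm above the table) with the shutter lever and its catch. Origin on the table, 40 mm to +y of the plate's centre; -x side towards the robot. The axes named below are its axes.
- seat (a point): Centre of the floor (20 mm above the table) of the round seat: hole 40 mm in diameter, 12 mm deep, in an 80 x 80 mm aluminium block, top 32 mm above the table. A seated sample's centre is 30 mm above this point. 68 mm to +x of it is the front of the light port and its blade (112 mm high); 69 mm to -y the camera (75 mm high).
- catch (a joint): Angle of the safety catch (rad): 0 closed, lying level across the robot's side of the lever's stem and blocking it; grows as its free end is lifted up and over; 2.9 is the stop, flipped over to the +y side. Turns easily about the instrument's x axis; by its weight (0.06 kg) it falls shut if let go before about 1.3 rad and falls open beyond about 2.0 rad.
- catch_tab (a point): Grip point on the upturned tab at the catch's free end. The catch is a steel bar 12 mm wide (x), 10 mm thick; the tab, 12 x 12 mm, is 125 mm from the hinge and stands 35 mm above the bar's middle line, with this point 22 mm up. At 0 the tab is to the -y of the hinge and this point 107 mm above the table.
- catch_hinge (a point): Centre of the catch's hinge (axis along the instrument's x), 85 mm above the table, in a steel bracket 28 mm wide and 20 mm deep reaching 95 mm above the table.
- lever (a joint): Angle of the shutter lever (rad): 0 at rest, leaning 0.30 rad away from the robot (to the instrument's +x); grows as the top is pulled to -x; 0.70 is the stop (leaning 0.40 rad to -x). A spring pulls it back: about 3 N at the cross-bar at rest, 7 N at the stop. Its motion slides the shutter blade off the light port's window.
- lever_grip (a point): Centre of the black cross-bar at the lever's top: round, 16 mm in diameter, 70 mm long along the instrument's y, 100 mm from the lever's hinge, about 130 mm above the table. The steel stem below it is 12 mm in diameter.
- lever_hinge (a point): Centre of the lever's hinge (axis along the instrument's y), inside the housing, 35 mm above the table.
- driver: Bystander: screwdriver, 170 mm long, lying between robot and instrument.
- tape: Bystander: roll of black tape, 90 mm in diameter, 20 mm high. Origin under its centre.
- cleaner: Bystander: white bottle, 48 mm in diameter, 120 mm tall. Origin under its centre.
- slide_box: Bystander: blue slide box 90 x 60 x 30 mm. Origin under its centre.
- post: Bystander: steel optical post on a 50 mm foot, 75 mm tall. Origin under its centre.
- jar: Bystander: amber jar, 50 mm in diameter, 55 mm tall. Origin under its centre.
- spacer: Bystander: steel spacer ring, 34 mm in diameter, 12 mm high. Origin under its centre.

How it is judged:
By the outcome, as a careful person would: the job done as asked, in the order asked, and still so for the second after the job is handed in, while the arm keeps its last pose, push and grip.
It also fails if it takes over 61 s, if anything falls off the work surface, if the arm or the gripper's body presses on something with over 40 N, if the wrist force passes 120 N, or if a joint passes its speed limit or range.

## Robot

A 6-joint arm with a two-finger parallel gripper is mounted at the origin on the work surface. World frame = base frame: x ahead of the robot, y to its left, z up, the work surface at z = 0. Lengths are in mm, angles in rad, forces in N, time in s.
With the tool pointing down it reaches from about 275 to 1000 mm from the base axis. Payload 8.4 kg.
Tool frame: the origin (TCP) lies between the finger pads; the fingertips stand r.finger_overhang ahead of it and the grasp point (between the pads) is the TCP (r.finger_overhang is the distance from the TCP to the fingertips, in mm); z points along the fingers, y is the line along which they close (so a half turn about z gives the same grasp; the last joint's range is limited). The gripper opens to 85 mm and grips with 20 to 120 N. Pads are 22 mm wide; open, the fingers measure 114 mm over their backs; the gripper's body (76 mm by 85 mm) begins 54 mm behind the grasp point. The pads swing forward as they close: fully open they stand 13 mm farther back than shut.
Start: joints at [-1.152, 0.353, 1.633, -0, 1.155, -0.002], TCP at [255.306, -570.48, 250.281] pointing down, gripper open.
Joint ranges: [-2.63, 2.63], [-0.92, 2.1], [0.06, 2.66], [-1.3, 4.44], [0, 2.69], [-3.02, 3.02]. Speed limits (rad/s): [2.22, 2.22, 2.79, 3.14, 3.14, 3.14].

## Interface

Orientations are given as [roll, pitch, yaw] about the fixed x, y, z axes, in that order (R = Rz(yaw) Ry(pitch) Rx(roll)).
In Python, from rig import r, cams, sign_off gives the robot as it stands.
- The arm moves only by the shell command python3 -m crank 'ROWS' [FORCE]. ROWS is JSON, a list of rows, each a list of 7 numbers: the shift along the tool's x, y, z in m, then the turn, a rotation vector about the tool's x, y, z in rad, then the closure, from 0 (fully open) to 1 (shut). In form: [[dx, dy, dz, ax, ay, az, gripper], ...]. A call has 1 to 5 rows; each row is the pose to reach, as a shift and turn from the pose commanded when the call began, along the tool's axes at that moment; what a row does not reach only later rows make up. A row lasts 1/10 s, in which the tool goes at most 50 mm and 8.59 degrees, less where a joint would pass 70% of its speed; a pose out of reach is approached as far as the arm can. A call with a gripper value outside its range is refused whole. The fingers move at their own pace and stop on an object; FORCE is the grip in N (left out, the last holds). Time passes only in rows, so rows that repeat a pose let the fingers close. It gives the time, the measured TCP pose, the force, the opening and the grip force at its end, in the units of the state.
- r.sense(): the state, without advancing time (a new reading comes with each control period).
- cams.grab_frame(name): name is "scene" or "top" or "wrist"; returns a dict with "image" (400x640x3 uint8, red, green, blue), "fx", "fy", "cx", "cy" (pixels), "position" and "orientation" of the camera in the world. Camera axes: x right, y down, z forward; pixel columns grow to the right and rows downward; lengths in mm; the calibration is good to about 2 mm. A picture is of the moment at which its call begins. There is no depth.
- sign_off(): hands the job in; it is judged then, once.
The state is a dict: "clock": time; "qpos": joint angles; "qvel": joint speeds; "joint_efforts": joint torques, N m; "eef_pos": TCP position; "tcp_rot": TCP orientation; "contact_force": force on the tool from outside, world axes, zero at the start; "wrist_torque": the same for the moment, N m; "opening": opening from 0.0 (shut) to 1.0 (fully open); "grasp_force": force on a finger pad.
Only numpy, scipy, OpenCV 4.12 (cv2) and the standard library are available. Lean on these libraries where they do the work, as an engineer would, in place of code of your own. Each camera call takes 0.05 s, during which the arm holds its last target. There are 200 camera calls.

## Working session

There is one attempt and no reset: what is moved stays moved. The work goes in short steps, Python scripts to look and compute and a shell command to move; the robot and the scene stay as the last step left them, time stands still between calls to the robot, and variables do not carry over. Pictures are saved under pics/ and viewed, at most 12 in all, crops included, and the job is handed in when it is done.

```bash
ls; mkdir -p pics
python3 - <<'E'
from rig import r,cams
import cv2,json
print(r.sense(), r.finger_overhang)
for n in("scene","top"):
    f=cams.grab_frame(n); cv2.imwrite(f"pics/{n}0.png",f["image"][:,:,::-1])
    print({k:v for k,v in f.items() if k!="image"})
E
```

```text
pics
{'clock': 0.0, 'qpos': array([-1.15240093e+00,  3.53655260e-01,  1.63416229e+00, -3.96279036e-05,
        1.15516378e+00, -2.38546488e-03]), 'qvel': array([-0.00020931,  0.00186383,  0.00047269,  0.00101661, -0.00074001,
       -0.00037206]), 'joint_efforts': array([ 9.14832508e-04, -6.05247331e+01, -3.42060828e+01,  2.28018948e-06,
        9.48176341e-03, -2.86255329e-05]), 'eef_pos': array([ 255.10868163, -570.06704612,  249.54515994]), 'tcp_rot': array([-3.14020389e+00,  3.29190256e-05,  4.20796911e-01]), 'contact_force': array([-0.56104071,  0.13709497,  0.16366341]), 'wrist_torque': array([-0.00460555,  0.0049263 ,  0.04249568]), 'grasp_force': 0.0, 'opening': 1.0003879582640935} 19.0
{'fx': 444.3305697409054, 'fy': 444.3305697409054, 'cx': 315.4894247324596, 'cy': 194.39871791985968, 'position': array([1343.05913846,  327.8582247 ,  918.83401532]), 'orientation': array([-2.30078936,  0.01910372,  1.992098  ])}
{'fx': 362.69344436659526, 'fy': 362.69344436659526, 'cx': 320.92358725969297, 'cy': 197.15984546074125, 'position': array([ 443.79859166,  -51.27044977, 1080.59322395]), 'orientation': array([-3.05330964,  0.0269972 , -1.54748458])}
```

View pics/top0.png

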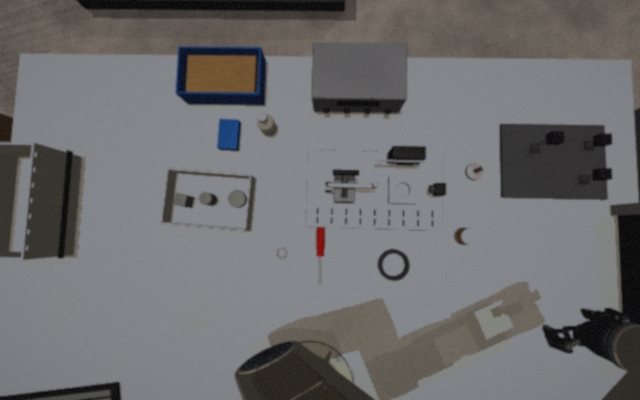

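View pics/scene0.png

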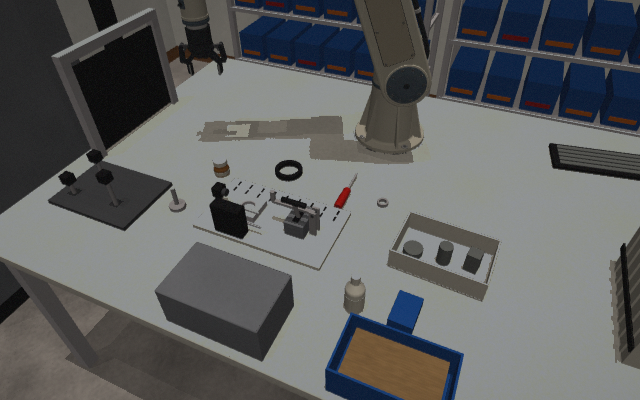

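The top view has +y to the left and +x up. The bin is at about (209,200), with the square bar at (184,200), the rod at (207,198) and the disc at (237,199). The seat is at (402,190), and the lever and catch are around (345,185).

```bash
cat > h.py <<'E'
import numpy as np,cv2
from scipy.spatial.transform import Rotation as R
def ray(f,u,v):
    M=R.from_euler('xyz',f["orientation"]).as_matrix()
    return M@np.array([(u-f["cx"])/f["fx"],(v-f["cy"])/f["fy"],1])
def px(f,u,v,z):
    d=ray(f,u,v);p=np.array(f["position"]);return np.round(p+d*(z-p[2])/d[2],1)
def proj(f,P):
    M=R.from_euler('xyz',f["orientation"]).as_matrix()
    c=M.T@(np.array(P,float)-f["position"]);return np.round([f["fx"]*c[0]/c[2]+f["cx"],f["fy"]*c[1]/c[2]+f["cy"]],1)
def up(im,x,y,w,h,s):
    return cv2.resize(im[y:y+h,x:x+w,::-1],None,fx=s,fy=s,interpolation=cv2.INTER_CUBIC)
E
python3 - <<'E'
from rig import cams
from h import *
f=cams.grab_frame("top");im=f["image"]
im=np.clip(im.astype(float)*1.3,0,255).astype(np.uint8)
a=up(im,302,145,150,90,4);b=up(im,160,170,100,60,4)
c=np.zeros((600,600,3),np.uint8);c[:360]=a;c[360:,:400]=b
cv2.imwrite("pics/topz.png",c)
E
```

```text
(no output)
```

View pics/topz.png

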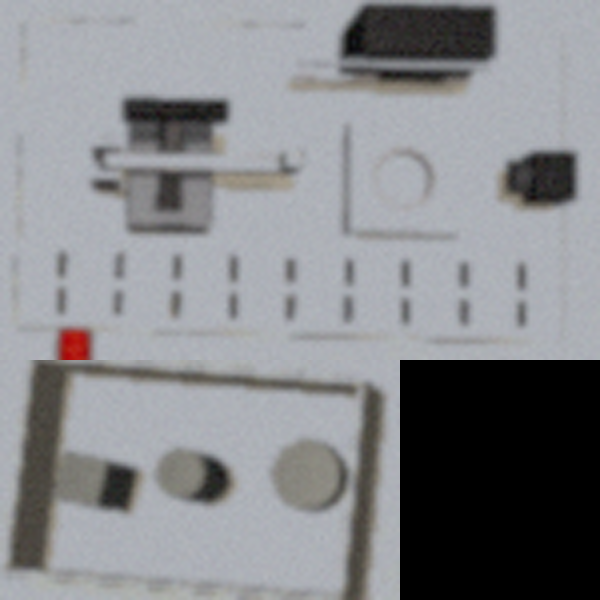

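The crop shows the rod's top face at crop pixel (181,473), the bar at (82,478) and the disc at (310,474). The seat hole is at (403,179), the cross-bar is centred at (176,111), and the catch runs from its hinge near (105,158) to its tab near (290,160).

Run:
```python
from rig import cams
from h import *
f=cams.grab_frame("top")
I=lambda u,v,z:px(f,302+u/4,145+v/4,z)
B=lambda u,v,z:px(f,160+u/4,170+(v-360)/4,z)
print("rod",B(181,473,65),"bar",B(82,478,65),"disc",B(310,474,27))
print("seat",I(403,179,32))
print("bar L/C/R",I(124,111,130),I(176,111,130),I(228,112,130))
print("slots",I(62,301,12),I(521,312,12))
print("plate corners",I(20,328,12),I(22,22,12),I(561,340,12))
print("catch mid L,R",I(112,159,90),I(290,160,90),"tab top",I(291,161,120))
print("housing front corners",I(127,231,60),I(210,231,60))
```

```text
rod [523.1 306.3  65. ] bar [518. 377.  65.] disc [527.3 224.1  27. ]
seat [ 562.4 -256.9   32. ]
bar L/C/R [592.8 -54.1 130. ] [593.5 -88.4 130. ] [ 593.5 -122.7  130. ]
slots [469.3 -11.7  12. ] [ 468.9 -346.7   12. ]
plate corners [448.8  18.7  12. ] [677.2  23.3  12. ] [ 449.2 -375.5   12. ]
catch mid L,R [565.6 -46.6  90. ] [ 567.4 -168.5   90. ] tab top [ 563.  -165.6  120. ]
housing front corners [518.4 -58.1  60. ] [ 519.7 -116.5   60. ]
```

```bash
cat >> h.py <<'E'
def plan(start,way):
    """start/way: [x,y,z,roll,pitch,yaw]; prints per-waypoint shift (m) and turn in the tool axes at the previous pose"""
    p=np.array(start,float)
    for w in way:
        w=np.array(w,float);A=R.from_euler('xyz',p[3:]);Bq=R.from_euler('xyz',w[3:])
        print(w, np.round(A.inv().apply(w[:3]-p[:3])/1000,4), np.round((A.inv()*Bq).as_rotvec(),3)); p=w
E
python3 - <<'E'
from h import *
D=[3.1416,0]
plan([255.1,-570,249.6]+D+[.421],[[320,-360,249.6]+D+[1.121],[380,-130,249.6]+D+[1.63],[450,90,249.6]+D+[1.63],[523,306,200]+D+[1.63],[523,306,45]+D+[1.63]])
E
```

```text
[ 320.     -360.      249.6       3.1416    0.        1.121 ] [ 0.1451 -0.1651  0.    ] [ 0.  -0.  -0.7]
[ 380.     -130.      249.6       3.1416    0.        1.63  ] [ 0.2332 -0.046   0.    ] [-0.    -0.    -0.509]
[450.      90.     249.6      3.1416   0.       1.63  ] [ 0.2155  0.0829 -0.    ] [0. 0. 0.]
[523.     306.     200.       3.1416   0.       1.63  ] [0.2113 0.0857 0.0496] [0. 0. 0.]
[523.     306.      45.       3.1416   0.       1.63  ] [0.    0.    0.155] [0. 0. 0.]
```

```bash
python3 -m crank '[[0.03,-0.033,0,0,0,-0.14,0],[0.06,-0.066,0,0,0,-0.28,0],[0.09,-0.099,0,0,0,-0.42,0],[0.12,-0.132,0,0,0,-0.56,0],[0.145,-0.165,0,0,0,-0.7,0]]' 40
python3 -m crank '[[0.047,-0.009,0,0,0,-0.1,0],[0.094,-0.018,0,0,0,-0.2,0],[0.14,-0.027,0,0,0,-0.3,0],[0.187,-0.037,0,0,0,-0.4,0],[0.233,-0.046,0,0,0,-0.509,0]]'
python3 -m crank '[[0.043,0.017,0,0,0,0,0],[0.086,0.033,0,0,0,0,0],[0.129,0.05,0,0,0,0,0],[0.172,0.066,0,0,0,0,0],[0.2155,0.083,0,0,0,0,0]]'
python3 -m crank '[[0.043,0.017,0.01,0,0,0,0],[0.086,0.033,0.02,0,0,0,0],[0.129,0.05,0.03,0,0,0,0],[0.172,0.066,0.04,0,0,0,0],[0.211,0.0857,0.0496,0,0,0,0]]'
python3 -m crank '[[0,0,0,0,0,0,0],[0,0,0,0,0,0,0]]'
python3 - <<'E'
from rig import r,cams
from h import *
f=cams.grab_frame("wrist");cv2.imwrite("pics/w1.png",f["image"][:,:,::-1])
s=r.sense();print(s["eef_pos"],s["tcp_rot"],proj(f,[523,306,65]),proj(f,[*s["eef_pos"][:2],65]))
E
```

```text
clock: 0.7
eef_pos: [320.6, -358.9, 250.2]
tcp_rot: [3.141, -0.0, 1.126]
contact_force: [0.6, 0.1, 0.2]
opening: 1.001
grasp_force: 0.0
clock: 1.2
eef_pos: [380.1, -129.0, 250.5]
tcp_rot: [3.141, 0.0, 1.634]
contact_force: [2.2, -0.7, 0.4]
opening: 0.996
grasp_force: 0.0
clock: 1.7
eef_pos: [450.4, 91.2, 250.4]
tcp_rot: [3.141, 0.0, 1.63]
contact_force: [1.5, -0.7, -0.3]
opening: 1.003
grasp_force: 0.0
clock: 2.2
eef_pos: [523.3, 307.1, 200.0]
tcp_rot: [-3.141, 0.0, 1.631]
contact_force: [1.1, 0.1, 0.6]
opening: 1.001
grasp_force: 0.0
clock: 2.4
eef_pos: [523.0, 305.3, 199.8]
tcp_rot: [-3.14, 0.001, 1.631]
contact_force: [-0.4, -1.0, -0.8]
opening: 0.999
grasp_force: 0.0
[522.88541044 304.50405233 200.19964398] [-3.14034830e+00  8.81788330e-04  1.63038338e+00] [314.8 196.3] [314.5 198.1]
```

View pics/w1.png

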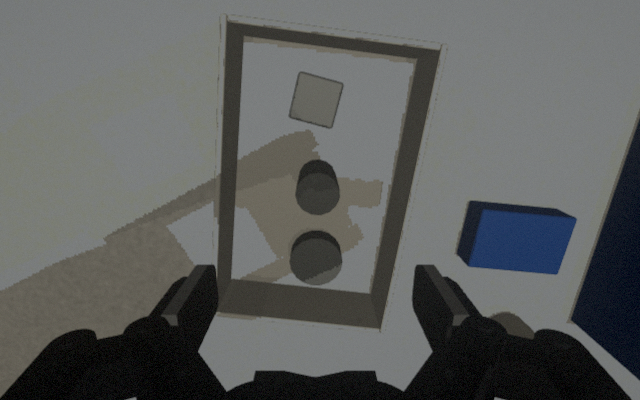

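The wrist view shows the rod's top at about (318,193), roughly 1.5 mm from the estimate in both +x and +y. The square bar is at (316,100) and the disc at (316,257). I'll descend and grasp.

```bash
python3 -m crank '[[0.002,0.0015,0.04,0,0,0,0],[0.002,0.0015,0.08,0,0,0,0],[0.002,0.0015,0.12,0,0,0,0],[0.002,0.0015,0.155,0,0,0,0],[0.002,0.0015,0.155,0,0,0,0]]' 40
python3 -m crank '[[0,0,0,0,0,0,0.7],[0,0,0,0,0,0,0.7],[0,0,0,0,0,0,0.7],[0,0,0,0,0,0,0.7],[0,0,0,0,0,0,0.7]]' 40
python3 -m crank '[[0,0,0,0,0,0,0.7],[0,0,0,0,0,0,0.7]]'
```

```text
clock: 2.95
eef_pos: [521.8, 303.9, 42.1]
tcp_rot: [-3.135, 0.004, 1.628]
contact_force: [-0.9, -0.6, 0.6]
opening: 1.0
grasp_force: 0.0
clock: 3.45
eef_pos: [525.9, 307.5, 47.9]
tcp_rot: [3.139, -0.001, 1.63]
contact_force: [-1.3, -2.1, 9.2]
opening: 0.412
grasp_force: 39.1
clock: 3.65
eef_pos: [525.9, 307.5, 47.9]
tcp_rot: [3.139, -0.001, 1.63]
contact_force: [-1.0, -1.3, 9.5]
opening: 0.411
grasp_force: 39.1
```

```bash
python3 -m crank '[[0,0,-0.03,0,0,0,0.7],[0,0,-0.07,0,0,0,0.7],[0,0,-0.115,0,0,0,0.7],[0,0,-0.155,0,0,0,0.7],[0,0,-0.155,0,0,0,0.7]]'
python3 - <<'E'
from rig import r,cams
from h import *
s=r.sense();x,y,z=s["eef_pos"];print(s["eef_pos"],s["tcp_rot"],s["contact_force"])
f=cams.grab_frame("wrist");cv2.imwrite("pics/w2.png",f["image"][:,:,::-1]);print(f["fx"],f["cx"],f["cy"],f["position"],f["orientation"])
print(proj(f,[x,y,z-40]))
D=[3.1416,0]
plan([*s["eef_pos"]]+list(s["tcp_rot"]),[[540,100,200]+D+[1.571],[550,-90,200]+D+[1.571],[562.4,-257,200]+D+[1.571],[562.4,-257,120]+D+[1.571]])
E
```

```text
clock: 4.15
eef_pos: [527.8, 308.8, 207.9]
tcp_rot: [3.132, -0.005, 1.63]
contact_force: [1.2, -0.3, -1.1]
opening: 0.413
grasp_force: 40.1
[527.84313351 308.78052298 207.90710687] [ 3.13158024 -0.00507664  1.6299026 ] [ 1.19772088 -0.30278724 -1.12335966]
337.60733948778596 314.81106086347796 202.94519485521243 [521.86165827 385.461921   332.18202068] [ 2.83836218 -0.01187334  0.05929888]
[313.8 248.7]
[540.     100.     200.       3.1416   0.       1.571 ] [-0.2092 -0.0003  0.0068] [ 0.01  -0.005  0.059]
[550.     -90.     200.       3.1416   0.       1.571 ] [-0.19  0.01 -0.  ] [0. 0. 0.]
[ 562.4    -257.      200.        3.1416    0.        1.571 ] [-0.167   0.0124 -0.    ] [0. 0. 0.]
[ 562.4    -257.      120.        3.1416    0.        1.571 ] [0.   0.   0.08] [0. 0. 0.]
```

View pics/w2.png

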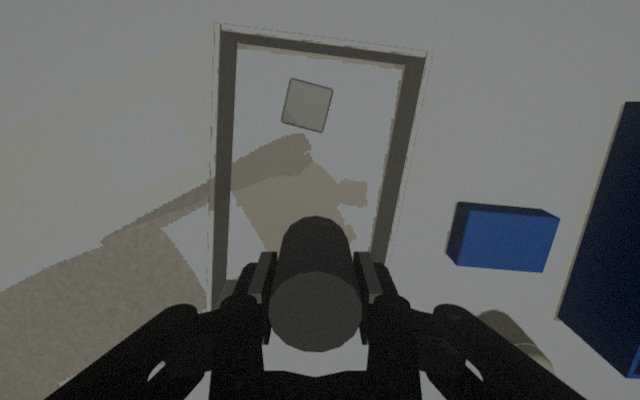

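The rod is held upright in the grip, with its top circle centred at about (315,312) and the near edge of its foot at row 217. Next I'll carry it above the seat.

```bash
python3 -m crank '[[-0.04,0,0,0,0,0.012,0.7],[-0.082,0,0,0,0,0.024,0.7],[-0.125,0,0,0,0,0.036,0.7],[-0.167,0,0,0,0,0.048,0.7],[-0.209,0,0.0,0,0,0.06,0.7]]'
python3 -m crank '[[-0.04,0.002,0,0,0,0,0.7],[-0.08,0.004,0,0,0,0,0.7],[-0.12,0.006,0,0,0,0,0.7],[-0.16,0.008,0,0,0,0,0.7],[-0.19,0.01,0,0,0,0,0.7]]'
python3 -m crank '[[-0.04,0.003,0,0,0,0,0.7],[-0.08,0.006,0,0,0,0,0.7],[-0.12,0.009,0,0,0,0,0.7],[-0.15,0.012,0,0,0,0,0.7],[-0.167,0.012,0,0,0,0,0.7]]'
python3 -m crank '[[0,0,0.02,0,0,0,0.7],[0,0,0.05,0,0,0,0.7],[0,0,0.08,0,0,0,0.7],[0,0,0.08,0,0,0,0.7],[0,0,0.08,0,0,0,0.7]]'
python3 - <<'E'
from rig import r,cams
from h import *
s=r.sense();x,y,z=p=s["eef_pos"];print(p,s["tcp_rot"],s["contact_force"])
f=cams.grab_frame("wrist");cv2.imwrite("pics/w3.png",np.clip(f["image"][:,:,::-1].astype(float)*1.5,0,255).astype(np.uint8))
print(proj(f,[562.4,-256.9,32]),"corners",[proj(f,[562.4+a,-256.9+b,32]) for a,b in((-40,40),(40,40),(40,-40),(-40,-40))])
t=np.linspace(0,6.28,60)
for h in (17,20,-40,-43):
    q=np.array([proj(f,[x+18*np.cos(a),y+18*np.sin(a),z+h]) for a in t]);print(h,q.min(0),q.max(0))
E
```

```text
clock: 4.7
eef_pos: [536.1, 96.6, 199.7]
tcp_rot: [-3.14, 0.0, 1.57]
contact_force: [0.9, -0.1, -0.1]
opening: 0.406
grasp_force: 40.1
clock: 5.2
eef_pos: [546.0, -93.8, 199.7]
tcp_rot: [-3.14, 0.0, 1.569]
contact_force: [0.2, 0.2, -1.0]
opening: 0.412
grasp_force: 40.1
clock: 5.7
eef_pos: [558.2, -260.7, 199.6]
tcp_rot: [-3.14, -0.0, 1.568]
contact_force: [0.8, 0.6, -0.9]
opening: 0.407
grasp_force: 40.1
clock: 6.2
eef_pos: [558.3, -258.0, 120.4]
tcp_rot: [-3.14, -0.001, 1.57]
contact_force: [0.5, -0.1, -0.0]
opening: 0.414
grasp_force: 40.2
[ 558.34321169 -257.9673353   120.40938632] [-3.13988549e+00 -9.65667886e-04  1.57021865e+00] [ 0.48089969 -0.12561205 -0.02066617]
[320.8 215.7] corners [array([257.8, 156.1]), array([384.4, 156.1]), array([377.4, 269.2]), array([263.7, 269.2])]
17 [266.2 271.3] [363.2 354.1]
20 [265.  275.5] [364.3 359.9]
-40 [280.9 216.5] [348.6 278.3]
-43 [281.4 214.6] [348.  275.5]
```

View pics/w3.png

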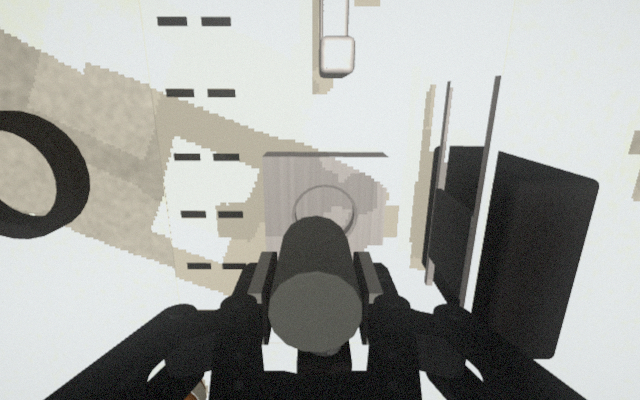

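The rod is held and the seat is visible behind it. The hole's rim spans columns 294–354 with its far edge at row 186, and the block's far edge is at row 155. I'll zoom in to get the offset.

Run:
```python
import cv2
im=cv2.imread("pics/w3.png");c=im[140:370,245:400]
cv2.imwrite("pics/w3z.png",cv2.resize(c,None,fx=2.6,fy=2.6,interpolation=cv2.INTER_CUBIC))
from rig import r,cams
from h import *
f=cams.grab_frame("wrist");t=np.linspace(0,6.28,60)
for c in ((562.4,-256.9),(565,-256),(565,-258)):
    q=np.array([proj(f,[c[0]+20*np.cos(a),c[1]+20*np.sin(a),32]) for a in t]);print(c,q.min(0),q.max(0), proj(f,[c[0]-40,c[1]+40,32]),proj(f,[c[0]+40,c[1]+40,32]))
x,y,z=[558.3,-258,120.4]
for h in (13,15,17):
  for c in ((x,y),(x,y-2)):
    q=np.array([proj(f,[c[0]+18*np.cos(a),c[1]+18*np.sin(a),z+h]) for a in t]);q2=np.array([proj(f,[c[0]+18*np.cos(a),c[1]+18*np.sin(a),z+h-60]) for a in t]);print(h,c,q.min(0),q.max(0),q2.min(0))
```

```text
(562.4, -256.9) [289.4 185.5] [349.1 241.7] [256.4 155. ] [382.5 154.9]
(565, -256) [293.3 184.1] [353.  240.5] [260.4 153.6] [386.6 153.5]
(565, -258) [293.3 187.1] [352.9 243.2] [260.6 156.7] [386.4 156.6]
13 (558.3, -258) [265.7 263.4] [359.1 344. ] [280.5 210.6]
13 (558.3, -260) [265.9 268.3] [358.9 348.1] [280.6 214.1]
15 (558.3, -258) [264.9 266. ] [359.8 347.5] [280.1 211.8]
15 (558.3, -260) [265.2 270.9] [359.6 351.6] [280.2 215.3]
17 (558.3, -258) [264.2 268.7] [360.5 351.2] [279.8 213.1]
17 (558.3, -260) [264.4 273.7] [360.3 355.3] [279.9 216.6]
```

View pics/w3z.png

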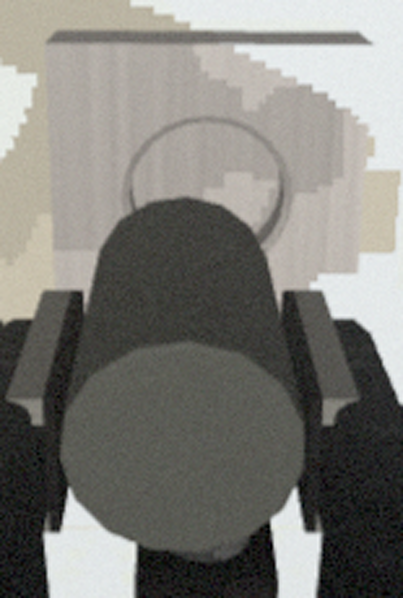

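The offset from rod to seat is about +5.8 mm in x and +2.2 mm in y, and the foot is about 45 mm below the TCP. I'll shift, go down to just above the hole, and check the image.

```bash
python3 -m crank '[[0.0022,0.0058,0.012,0,0,0,0.7],[0.0022,0.0058,0.024,0,0,0,0.7],[0.0022,0.0058,0.038,0,0,0,0.7],[0.0022,0.0058,0.038,0,0,0,0.7],[0.0022,0.0058,0.038,0,0,0,0.7]]'
python3 - <<'E'
from rig import r,cams
from h import *
s=r.sense();print(s["eef_pos"],s["contact_force"])
f=cams.grab_frame("wrist");im=np.clip(f["image"][:,:,::-1].astype(float)*1.5,0,255).astype(np.uint8)
cv2.imwrite("pics/w4z.png",cv2.resize(im[130:370,225:415],None,fx=2.5,fy=2.5,interpolation=cv2.INTER_CUBIC))
t=np.linspace(0,6.28,60);x,y,z=s["eef_pos"]
for c in ((565,-257.5),):
    q=np.array([proj(f,[c[0]+20*np.cos(a),c[1]+20*np.sin(a),32]) for a in t]);print(c,(q.min(0)-[225,130])*2.5,(q.max(0)-[225,130])*2.5)
    q=np.array([proj(f,[c[0]+18*np.cos(a),c[1]+18*np.sin(a),z-45]) for a in t]);print('foot if centred',(q.min(0)-[225,130])*2.5,(q.max(0)-[225,130])*2.5)
E
```

```text
clock: 6.8
eef_pos: [564.1, -256.3, 81.9]
tcp_rot: [-3.14, -0.001, 1.57]
contact_force: [0.6, 0.6, -0.4]
opening: 0.408
grasp_force: 40.2
[ 564.06486815 -256.29976753   81.85663111] [ 0.56867852  0.62344534 -0.38608525]
(565, -257.5) [139.25 197.5 ] [317.5  361.25]
foot if centred [146.25 213.75] [310.75 364.  ]
```

View pics/w4z.png

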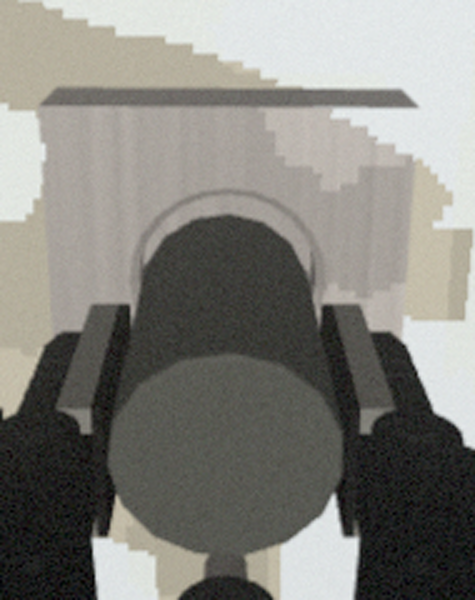

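The rod's foot sits nearly centred in the hole: foot centre column 226 against 229 for the hole, and the row gap is as predicted. I'll nudge +0.5 mm in x and insert.

```bash
python3 -m crank '[[0,0.0005,0.003,0,0,0,0.7],[0,0.0005,0.006,0,0,0,0.7],[0,0.0005,0.009,0,0,0,0.7],[0,0.0005,0.011,0,0,0,0.7],[0,0.0005,0.011,0,0,0,0.7]]' 40
python3 -m crank '[[0,0,0.002,0,0,0,0.7],[0,0,0.004,0,0,0,0.7],[0,0,0.006,0,0,0,0.7],[0,0,0.006,0,0,0,0.7],[0,0,0.006,0,0,0,0.7]]'
```

```text
clock: 7.35
eef_pos: [564.9, -256.4, 71.3]
tcp_rot: [-3.141, -0.0, 1.57]
contact_force: [0.2, 0.8, -0.4]
opening: 0.407
grasp_force: 40.2
clock: 7.85
eef_pos: [565.1, -256.5, 65.6]
tcp_rot: [-3.141, -0.0, 1.57]
contact_force: [0.0, -0.7, 0.1]
opening: 0.411
grasp_force: 40.2
```

```bash
python3 -m crank '[[0,0,0.001,0,0,0,0.7],[0,0,0.002,0,0,0,0.7],[0,0,0.002,0,0,0,0.7]]'
```

```text
clock: 8.15
eef_pos: [565.0, -256.4, 63.5]
tcp_rot: [-3.141, -0.0, 1.57]
contact_force: [-0.8, 0.8, -0.3]
opening: 0.412
grasp_force: 40.2
```

```bash
python3 -m crank '[[0,0,0.001,0,0,0,0.7],[0,0,0.002,0,0,0,0.7],[0,0,0.002,0,0,0,0.7]]'
```

```text
clock: 8.45
eef_pos: [565.2, -256.6, 62.8]
tcp_rot: [3.141, 0.0, 1.57]
contact_force: [-3.8, 1.2, 12.1]
opening: 0.412
grasp_force: 41.4
```

Contact at z≈63 matches the seat floor, so the rod is seated. I'll release it and rise.

```bash
python3 -m crank '[[0,0,-0.0005,0,0,0,0.7],[0,0,-0.0005,0,0,0,0.5],[0,0,-0.0005,0,0,0,0.4],[0,0,-0.0005,0,0,0,0.35],[0,0,-0.0005,0,0,0,0.35]]'
python3 -m crank '[[0,0,-0.03,0,0,0,0.35],[0,0,-0.06,0,0,0,0.35],[0,0,-0.1,0,0,0,0.35],[0,0,-0.137,0,0,0,0.35],[0,0,-0.137,0,0,0,0.5]]'
python3 -m crank '[[0.03,0,0,0,0,0,0.6],[0.06,0,0,0,0,0,0.6],[0.09,0,0,0,0,0,0.6],[0.09,0,0,0,0,0,0.6]]'
python3 - <<'E'
from rig import r,cams
from h import *
s=r.sense();print(s["eef_pos"],s["contact_force"])
f=cams.grab_frame("wrist");im=np.clip(f["image"][:,:,::-1].astype(float)*1.5,0,255).astype(np.uint8)
g=cams.grab_frame("top");g2=up(np.clip(g["image"]*1.3,0,255).astype(np.uint8),302,145,150,90,3.2)
c=np.zeros((600,640,3),np.uint8);c[:288,:480]=g2;c[288:]=im[:312];cv2.imwrite("pics/w5.png",c)
np.save("w5.npy",f,allow_pickle=True)
print("pred tab top",proj(f,[565,-166,120]),"hinge",proj(f,[566,-41,95]),"bar",proj(f,[593.5,-88,130]),"rod top@seat",proj(g,[565,-257,80]))
E
```

```text
clock: 8.95
eef_pos: [565.1, -256.5, 62.0]
tcp_rot: [-3.141, -0.0, 1.57]
contact_force: [0.9, -0.2, -0.7]
opening: 0.648
grasp_force: 0.0
clock: 9.45
eef_pos: [567.9, -257.7, 204.7]
tcp_rot: [3.134, 0.004, 1.57]
contact_force: [0.4, 0.5, 0.1]
opening: 0.506
grasp_force: 0.0
clock: 9.85
eef_pos: [564.5, -163.5, 198.3]
tcp_rot: [-3.14, -0.001, 1.572]
contact_force: [-0.6, -0.9, 0.1]
opening: 0.402
grasp_force: 0.0
[ 564.52993873 -163.51394675  198.306005  ] [-0.60660702 -0.87135504  0.07705716]
pred tab top [315.4 226.3] hinge [317.4  17.1] bar [368.1  99.5] rod top@seat [406.2 186.9]
```

View pics/w5.png

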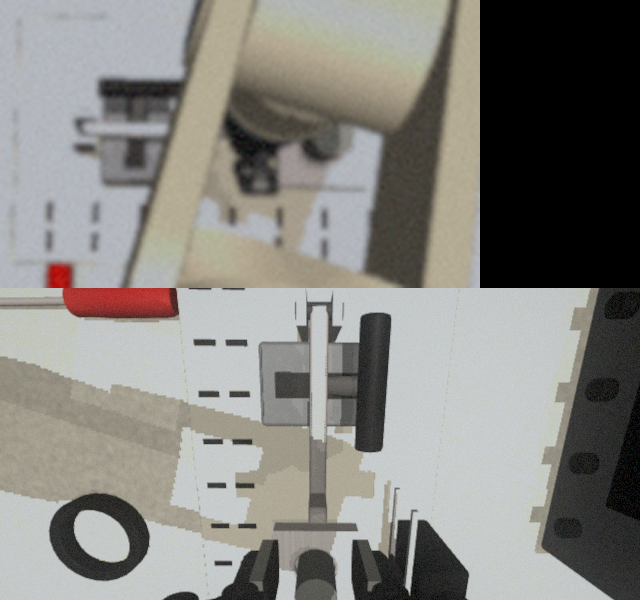

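The rod is standing in the seat. The tab is at column 317, rows 207–232 of the wrist image, and the cross-bar centre is at (374,94), so x≈596. I'll descend on the tab and grip it.

```bash
python3 -m crank '[[0,0.002,0.025,0,0,0,0.55],[0,0.002,0.05,0,0,0,0.55],[0,0.002,0.075,0,0,0,0.55],[0,0.002,0.092,0,0,0,0.55],[0,0.002,0.092,0,0,0,0.55]]' 25
python3 - <<'E'
from rig import r,cams
from h import *
f=cams.grab_frame("wrist");im=np.clip(f["image"][:,:,::-1].astype(float)*1.5,0,255).astype(np.uint8)
cv2.imwrite("pics/w6.png",cv2.resize(im[130:370,200:440],None,fx=2.5,fy=2.5))
s=r.sense();print(s["eef_pos"],s["contact_force"],[(proj(f,[566.5,y,z])-[200,130])*2.5 for y,z in((-160,120),(-172,120),(-160,90))])
E
python3 -m crank '[[0,0,0,0,0,0,1],[0,0,0,0,0,0,1],[0,0,0,0,0,0,1],[0,0,0,0,0,0,1],[0,0,0,0,0,0,1]]' 25
```

```text
clock: 10.45
eef_pos: [565.4, -167.1, 104.4]
tcp_rot: [-3.137, -0.001, 1.569]
contact_force: [0.2, 0.3, -0.3]
opening: 0.446
grasp_force: 0.0
[ 566.34237188 -167.26690773  105.99756512] [-0.62380634 -0.87538301  0.20536725] [array([293.75, 414.  ]), array([293.75, 482.75]), array([293.  , 320.75])]
clock: 11.0
eef_pos: [566.4, -167.2, 108.2]
tcp_rot: [-3.141, 0.001, 1.57]
contact_force: [-5.3, -3.3, 2.8]
opening: 0.136
grasp_force: 27.9
```

View pics/w6.png

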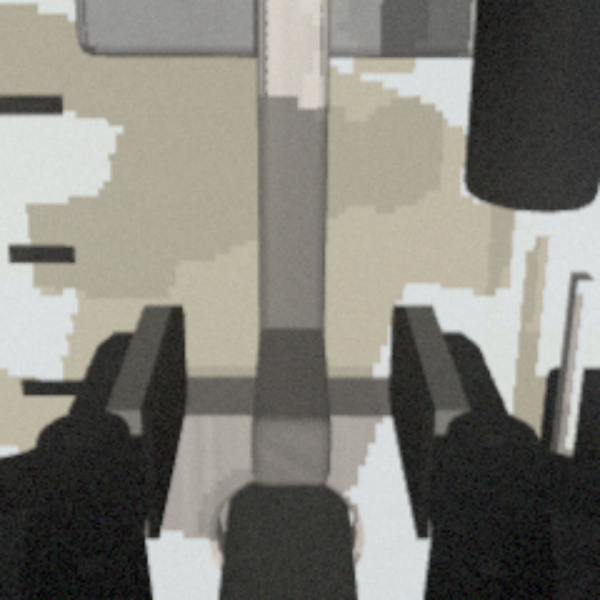

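The tab sits between the pads, with its top face at crop rows 418–485 (y≈-166). It is now gripped at 11.6 mm. I'll run the arc.

```bash
python3 -m crank '[[0.0047,0,-0.0184,0,0,0,1],[0.0121,0,-0.0359,0,0,0,1],[0.022,0,-0.0522,0,0,0,1],[0.0342,0,-0.0668,0,0,0,1],[0.0485,0,-0.0793,0,0,0,1]]' 25
```

```text
clock: 11.5
eef_pos: [566.5, -117.4, 187.8]
tcp_rot: [-3.141, 0.0, 1.57]
contact_force: [-3.7, 0.0, -4.5]
opening: 0.129
grasp_force: 25.3
```

```bash
python3 -m crank '[[0.016,0,-0.0103,0,0,0,1],[0.0334,0,-0.018,0,0,0,1],[0.0517,0,-0.0232,0,0,0,1],[0.0706,0,-0.0255,0,0,0,1],[0.0896,0,-0.025,0,0,0,1]]'
python3 -m crank '[[0.0187,0,0.0034,0,0,0,1],[0.0367,0,0.0096,0,0,0,1],[0.0536,0,0.0183,0,0,0,1],[0.069,0,0.0295,0,0,0,1],[0.0825,0,0.0428,0,0,0,1]]'
```

```text
clock: 12.0
eef_pos: [567.0, -27.1, 212.6]
tcp_rot: [3.141, 0.0, 1.57]
contact_force: [-2.9, -2.8, -4.0]
opening: 0.139
grasp_force: 24.3
clock: 12.5
eef_pos: [567.5, 56.1, 169.0]
tcp_rot: [3.14, -0.001, 1.57]
contact_force: [-4.9, -0.4, 1.5]
opening: 0.136
grasp_force: 27.9
```

```bash
python3 -m crank '[[0,0,0,0,0,0,0.5],[0,0,0,0,0,0,0.4],[0,0,0,0,0,0,0.4],[0,0,-0.01,0,0,0,0.4],[0,0,-0.05,0,0,0,0.4]]'
python3 -m crank '[[-0.04,0.01,0,0,0,0,0.4],[-0.08,0.02,0,0,0,0,0.4],[-0.12,0.029,0,0,0,0,0.4],[-0.161,0.029,0,0,0,0,0.4],[-0.161,0.029,0,0,0,0,0.4]]'
python3 -m crank '[[0,0,0,0,0,0,0.4]]'
python3 - <<'E'
from rig import r,cams
from h import *
f=cams.grab_frame("wrist");im=np.clip(f["image"][:,:,::-1].astype(float)*1.5,0,255).astype(np.uint8)
cv2.imwrite("pics/w7.png",im)
s=r.sense();print(s["eef_pos"],s["contact_force"],[proj(f,[596,y,130]) for y in(-53,-88,-123)])
E
```

```text
clock: 13.0
eef_pos: [565.4, 53.4, 216.7]
tcp_rot: [-3.136, 0.001, 1.569]
contact_force: [1.1, 0.4, 0.3]
opening: 0.599
grasp_force: 0.0
clock: 13.5
eef_pos: [596.7, -111.9, 220.0]
tcp_rot: [3.14, 0.002, 1.566]
contact_force: [-0.6, 0.2, 0.4]
opening: 0.595
grasp_force: 0.0
clock: 13.6
eef_pos: [596.4, -108.2, 219.6]
tcp_rot: [3.14, -0.0, 1.567]
contact_force: [-0.2, 0.3, 0.5]
opening: 0.602
grasp_force: 0.0
[ 596.29484227 -107.1851972   219.44239467] [ 0.2069537  -0.26094707 -0.09882766] [array([313.4, 133.1]), array([313.6, 187.5]), array([313.9, 236.8])]
```

View pics/w7.png

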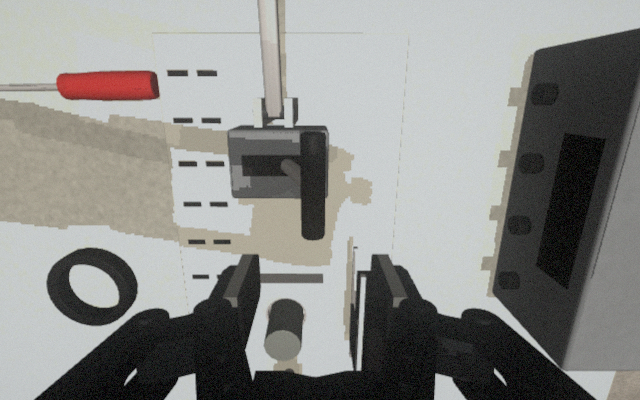

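The catch now lies flipped over to +y, and the rod stands in the seat at (285,330). The cross-bar runs from (313,133) to (313,238), exactly as predicted. I'll descend and grip it beside the stem.

```bash
python3 -m crank '[[0,0,0.025,0,0,0,0.4],[0,0,0.05,0,0,0,0.4],[0,0,0.075,0,0,0,0.4],[0,0,0.089,0,0,0,0.4],[0,0,0.089,0,0,0,0.4]]' 60
python3 -m crank '[[0,0,0,0,0,0,1],[0,0,0,0,0,0,1],[0,0,0,0,0,0,1],[0,0,0,0,0,0,1],[0,0,0,0,0,0,1]]' 60
```

```text
clock: 14.15
eef_pos: [595.1, -105.8, 128.1]
tcp_rot: [-3.138, -0.001, 1.571]
contact_force: [-1.0, -0.9, -0.6]
opening: 0.601
grasp_force: 0.0
clock: 14.65
eef_pos: [595.5, -106.9, 131.2]
tcp_rot: [-3.14, -0.0, 1.57]
contact_force: [-6.8, 0.4, 9.4]
opening: 0.17
grasp_force: 58.4
```

```bash
python3 -m crank '[[0,-0.0137,-0.0032,0,0,0,1],[0,-0.0276,-0.0045,0,0,0,1],[0,-0.0416,-0.0038,0,0,0,1],[0,-0.0553,-0.0011,0,0,0,1],[0,-0.064,0.0015,0,0,0,1]]' 60
python3 -m crank '[[0,-0.002,0.001,0,0,0,1],[0,-0.0045,0.002,0,0,0,1],[0,-0.0045,0.002,0,0,0,1]]'
```

```text
clock: 15.15
eef_pos: [536.0, -106.9, 132.0]
tcp_rot: [3.131, 0.001, 1.569]
contact_force: [4.3, 4.8, 17.4]
opening: 0.165
grasp_force: 62.2
clock: 15.45
eef_pos: [531.2, -106.8, 129.8]
tcp_rot: [3.133, 0.0, 1.569]
contact_force: [1.0, 5.5, 17.7]
opening: 0.16
grasp_force: 63.0
```

```bash
python3 -m crank '[[0,-0.002,0,0,0,0,1],[0,-0.004,0,0,0,0,1],[0,-0.004,0,0,0,0,1]]' 60
python3 -m crank '[[0,-0.002,0.001,0,0,0,1],[0,-0.004,0.001,0,0,0,1],[0,-0.004,0.001,0,0,0,1]]'
```

```text
clock: 15.75
eef_pos: [528.0, -106.7, 128.8]
tcp_rot: [3.131, 0.0, 1.569]
contact_force: [10.2, 4.8, 2.3]
opening: 0.167
grasp_force: 61.3
clock: 16.05
eef_pos: [525.9, -106.8, 128.4]
tcp_rot: [3.127, 0.001, 1.569]
contact_force: [15.9, 5.8, 1.9]
opening: 0.163
grasp_force: 60.8
```

```bash
python3 -m crank '[[0,-0.002,0,0,0,0,1],[0,-0.004,0.0005,0,0,0,1],[0,-0.004,0.0005,0,0,0,1],[0,-0.004,0.0005,0,0,0,1]]' 80
python3 - <<'E'
from rig import r,cams
from h import *
f=cams.grab_frame("wrist");im=np.clip(f["image"][:,:,::-1].astype(float)*1.5,0,255).astype(np.uint8)
g=cams.grab_frame("scene");g2=up(np.clip(g["image"]*1.4,0,255).astype(np.uint8),190,160,320,140,2)
c=np.zeros((600,640,3),np.uint8);c[:280]=g2;c[280:]=im[80:];cv2.imwrite("pics/w8.png",c)
E
```

```text
clock: 16.45
eef_pos: [525.5, -106.9, 128.4]
tcp_rot: [3.12, 0.001, 1.569]
contact_force: [27.3, 8.6, -7.5]
opening: 0.156
grasp_force: 78.3
```

View pics/w8.png

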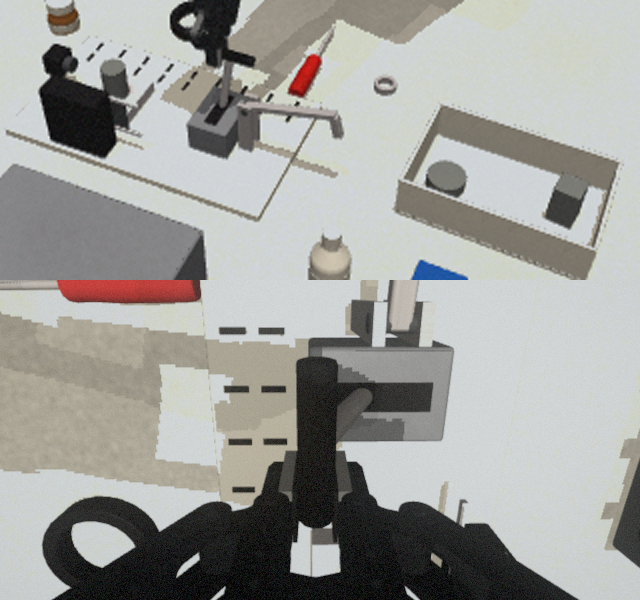

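The lever is against its stop: a 4 mm command moved it only 0.4 mm, and the force rose to 27 N. The catch is flipped over to +y, the rod stands in the seat, and the bar and disc are still in the bin. I'll hand in while holding the lever.

```bash
python3 -c "
from rig import r,sign_off
s=r.sense();print(s['eef_pos'],s['contact_force'],s['grasp_force'],s['clock'])
print(sign_off())"
```

```text
[ 525.51728029 -106.88894405  128.44092191] [28.31581063  8.22873723 -7.3376024 ] 78.32584261894226 16.55
the job is handed in; nothing more can be done
None
```

The job is handed in at 16.6 s: the rod stands in the seat, the catch is flipped over to its far side, and the gripper is holding the lever against its stop.

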